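# Put the transformer away and close its tin

### The arm

A 6-joint arm with a two-finger parallel gripper is mounted at the origin on the work surface. World frame = base frame: x ahead of the robot, y to its left, z up, the work surface at z = 0. Lengths are in m, angles in degrees, forces in N, time in s.
With the tool pointing down it reaches from about 0.325 to 0.85 m from the base axis. Payload 15.5 kg.
Tool frame: the origin (TCP) lies at the very end of the fingers, on their centre line; the grasp point (between the pads) lies arm.grip_depth behind it (arm.grip_depth is the distance from the TCP to the grasp point, in m); z points along the fingers, y is the line along which they close (so a half turn about z gives the same grasp; the last joint's range is limited). The gripper opens to 91 mm and grips with 3 to 60 N. Pads are 32 mm wide; open, the fingers measure 118 mm over their backs; the gripper's body (76 mm by 178 mm) begins 60 mm behind the grasp point.
Start: joints at [65.46, 28.281, 77.091, -0, 74.628, -5.472], TCP at [0.204, 0.591, 0.214] pointing down, gripper open.
Joint ranges: [-166.48, 166.48], [-47.26, 123.95], [12.59, 153.08], [-70.14, 250.14], [6.76, 159.57], [-176.63, 176.63]. Speed limits (degrees/s): [108.29, 108.29, 147.25, 172.46, 172.46, 172.46].

### API

Orientations are given as a 3x3 rotation matrix whose columns are the frame's x, y, z axes.
In Python, from rig import arm gives the robot as it stands. Calls block until the motion is done:
- arm.move_to(position, orientation): joint-space move of the TCP to a pose.
- arm.move_l(position, orientation=None, feed=0.15): straight line of the TCP; orientation=None keeps the orientation; feed is the mean speed in m/s.
- arm.move_joints(angles): joint-space move.
- arm.grip(opening): finger opening in m; the grip force is fixed at half the most; returns when the fingers have stopped.
- arm.sleep(seconds).
- arm.solve_ik(position, orientation): joint angles nearest the present ones, or None.
- arm.snapshot(name): name is "side" or "top"; returns the picture (400x640x3 uint8, red, green, blue); there is no depth.
- arm.get_calibration(name): a dict with "intrinsics" (3x3 intrinsics, pixels), "cam_to_world" (4x4, takes a point from camera to world coordinates). Camera axes: x right, y down, z forward; pixel columns grow to the right and rows downward; lengths in m; the calibration is good to about 2 mm. A picture is of the moment at which its call begins. get_calibration takes no time and is no camera call.
A pose or a line that the arm cannot do raises arm.Unreachable and nothing moves.
- arm.sign_off(): hands the job in; it is judged then, once.
Readings, each from a call of its own:
- arm.current_t(): time.
- arm.current_joint_positions(): joint angles.
- arm.current_dq(): joint speeds.
- arm.current_tau(): joint torques, N m.
- arm.current_ee_pos(): TCP position.
- arm.current_tool_rot(): TCP orientation.
- arm.current_force(): force on the tool from outside, world axes, zero at the start.
- arm.current_torque(): the same for the moment, N m.
- arm.current_width(): finger opening in m.
- arm.current_grasp_force(): force on a finger pad.
Only numpy, scipy, OpenCV 4.12 (cv2) and the standard library are available. Lean on these libraries where they do the work, as an engineer would, in place of code of your own. Each camera call takes 0.05 s, during which the arm holds its last target. There are 200 camera calls.

### The job

Stow the yellow-and-dark-steel mains transformer in the large open steel tin, then close that tin with its own lid (the larger of the two lids) so that the lid sits seated, centred and level on the rim. Lower both into place by hand rather than letting them fall, and leave the smaller tin, the smaller lid and the synth module where they are.

Things in the scene. Friction and masses are not known exactly. Their poses are not given: they have to be found in the camera images.
- tin: Large open round steel tin with a thin black foot, standing loose on the bench: outside diameter 130, height 72, wall 4 (mouth 122 across), inner floor 5 above the bench; about 450 g. Origin: centre of its underside; z up. It is empty at the start.
- tin_lid: Lid of the large tin, lying knob up on the bench, about 160 g. Black plug below, 112 dia, 8 deep, 2 chamfer (5 play all round in the mouth); steel disc 136 dia, from 8 to 13 above the origin; black knob, plain upright cylinder 30 dia, 13 to 43 above the origin. Origin: centre of the plug's underside; z up. Seated, the disc rests on the rim, origin 64 above the tin's.
- transformer: Small mains transformer standing on the bench, about 300 g, mass centre at its middle: dark laminated steel core 66 (x) x 34 (y) x 50 (z); yellow wound bobbin through it, 38 (x) x 46 (y), z 8 to 42, whose flat yellow faces at y = +-23 are parallel. Origin: centre of its underside; z up. Any yaw from -1.4 to 1.4.
- transformer_center (a point): Middle of the transformer, 25 above its underside.
- small_tin: Bystander: smaller open steel tin, 92 in diameter, 60 high. Origin: centre of its underside.
- small_lid: Bystander: lid of the smaller tin, same make as the large lid but with a disc 98 in diameter (plug 74): it does not fit the large tin. Knob up on the bench. Origin: centre of the plug's underside.
- module: Bystander: synth module lying face up on the bench beyond the tins, grey panel 110 x 170, 18 thick with knobs up to 34. Origin: centre of its underside.
Mind the look-alikes: they are no part of the job. Leave any blue look-alike of the tin_lid alone.

How it is judged:
By the outcome, as a careful person would: the job done as asked, in the order asked, and still so for the second after the job is handed in, with the robot touching nothing.
It also fails if it takes over 67 s, if anything falls off the work surface, if the arm or the gripper's body presses on something with over 40 N, if the wrist force passes 120 N, or if a joint passes its speed limit or range.

## Working session

There is one attempt and no reset: what is moved stays moved. The work goes in short steps, each a Python script; the robot and the scene stay as the last script left them, time stands still between calls to the robot, and variables do not carry over. Pictures are saved under pics/ and viewed, at most 10 in all, crops included, and the job is handed in when it is done.

```bash
mkdir -p pics; ls
python3 - <<'E'
from rig import arm
import cv2
print(arm.grip_depth, arm.current_t())
for n in("side","top"):
    cv2.imwrite(f"pics/{n}0.png",cv2.cvtColor(arm.snapshot(n),cv2.COLOR_RGB2BGR))
    c=arm.get_calibration(n);print(n,c["intrinsics"].tolist(),c["cam_to_world"].round(4).tolist())
print(arm.current_tool_rot())
E
```

```text
pics
0.0188 0.0
side [[379.17598190429476, 0.0, 321.800019403532], [0.0, 379.17598190429476, 191.80752934108864], [0.0, 0.0, 1.0]] [[0.7496, -0.4286, 0.5045, 0.0507], [-0.6619, -0.4818, 0.5742, -0.685], [-0.003, -0.7643, -0.6448, 0.7319], [0.0, 0.0, 0.0, 1.0]]
top [[396.0748325274613, 0.0, 316.08688103076315], [0.0, 396.0748325274613, 197.13554837377453], [0.0, 0.0, 1.0]] [[0.0272, -0.9886, 0.1478, 0.4279], [-0.9996, -0.0284, -0.0059, -0.0708], [0.01, -0.1476, -0.989, 1.0119], [0.0, 0.0, 0.0, 1.0]]
[[-9.45129556e-01  3.26695428e-01 -4.68600339e-04]
 [ 3.26695746e-01  9.45129002e-01 -1.02886592e-03]
 [ 1.06761979e-04 -1.12550133e-03 -9.99999361e-01]]
```

View pics/top0.png

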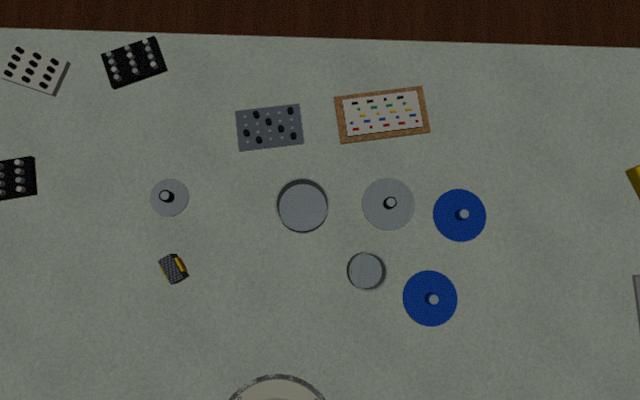

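View pics/side0.png

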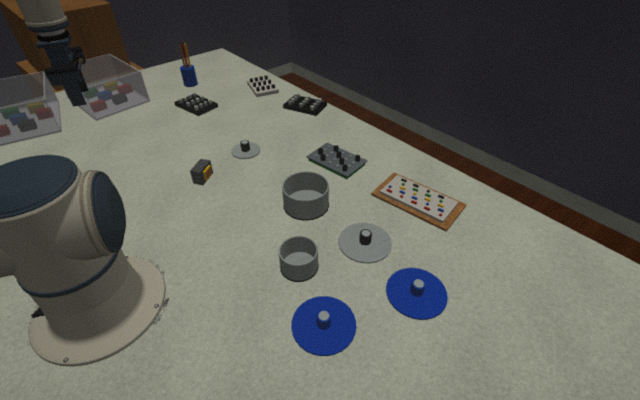

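Candidates in the top view:
- **Lids:** grey with large disc at (388,203), grey small at (169,197), blue look-alikes at (459,215) and (430,298).
- **Tins:** large at (303,205), small at (366,271).
- **Transformer:** yellow and dark at (173,268). The yellow item at (635,180) is off to the edge.

By the description I choose the lid at (388,203), the tin at (303,205) and the transformer at (173,268). I'll check these in one crop.

Run:
```python
import cv2,numpy as np
t=cv2.imread("pics/top0.png");s=cv2.imread("pics/side0.png")
def c(im,x,y,w,h,k):return cv2.resize(im[y:y+h,x:x+w],None,fx=k,fy=k,interpolation=cv2.INTER_CUBIC)
a=c(t,153,248,40,40,7.0)   # transformer top 280
b=c(s,182,152,40,40,7.0)   # transformer side
d=c(t,265,165,160,80,5.0)  # 800x400... tin+lid
d=cv2.resize(d,(800,400))
print(a.shape)
e=np.zeros((200,800,3),np.uint8)
a=c(t,153,248,40,40,5.0);b=c(s,182,152,40,40,5.0)
e[:,:200]=a;e[:,200:400]=b
e=cv2.convertScaleAbs(np.vstack([e,d]),alpha=1.6)
for i in range(0,200,50):
    for j in range(0,400,50):cv2.circle(e,(j,i),1,(0,0,255),-1)
cv2.imwrite("pics/crop1.png",e)
```

```text
(280, 280, 3)
```

View pics/crop1.png

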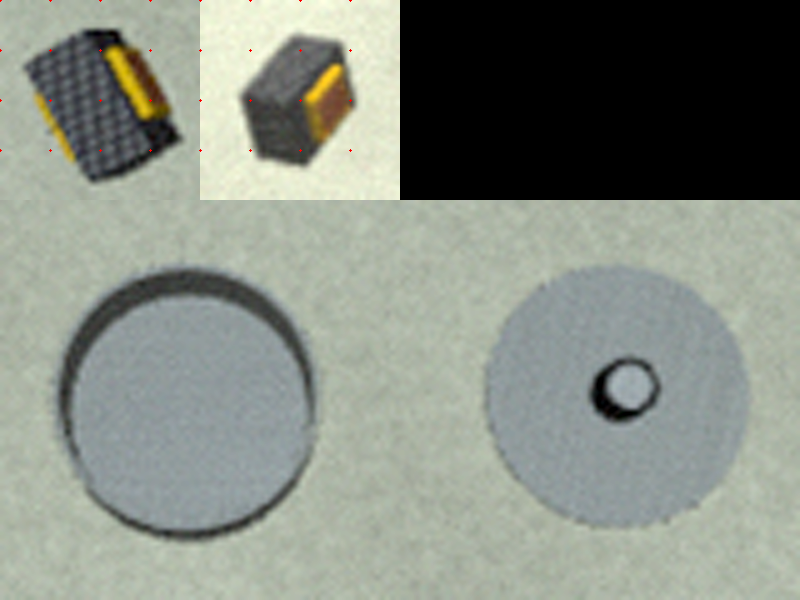

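The crop shows the transformer standing upright with its yellow faces left and right, and its top-face centre near px (170,269). The tin mouth is centred near (302,204) and the grey large lid near (388,204). I'll check these with projected models in both views.

```bash
cat > h.py <<'E'
import numpy as np,cv2
from rig import arm
def cal(n):
    c=arm.get_calibration(n);return np.array(c["intrinsics"]),np.array(c["cam_to_world"])
def back(n,px,z):
    K,T=cal(n);d=T[:3,:3]@np.linalg.inv(K)@[px[0],px[1],1];return T[:3,3]+d*(z-T[2,3])/d[2]
def proj(n,P):
    K,T=cal(n);q=(np.atleast_2d(P)-T[:3,3])@T[:3,:3]@K.T;return q[:,:2]/q[:,2:]
def circ(x,y,z,r):
    a=np.linspace(0,2*np.pi,61);return np.c_[x+r*np.cos(a),y+r*np.sin(a),0*a+z]
def box(x,y,yaw,z,a,b):
    c,s=np.cos(yaw),np.sin(yaw);p=np.array([[1,1],[-1,1],[-1,-1],[1,-1],[1,1]])*[a/2,b/2]
    return np.c_[p@np.array([[c,s],[-s,c]])+[x,y],np.full(5,z)]
def crop(im,n,x,y,w,h,k,curves):
    o=cv2.cvtColor(im[y:y+h,x:x+w],cv2.COLOR_RGB2BGR)
    o=cv2.convertScaleAbs(cv2.resize(o,None,fx=k,fy=k,interpolation=cv2.INTER_CUBIC),alpha=1.5)
    for P,col in curves:
        q=((proj(n,P)-[x,y]+.5)*k*16).astype(int);cv2.polylines(o,[q],False,col,1,cv2.LINE_AA,4)
    return o
def R(psi):  # tool down, closing axis y at world angle psi
    y=np.array([np.cos(psi),np.sin(psi),0]);z=np.array([0,0,-1.]);return np.c_[np.cross(y,z),y,z]
def L(x): return np.array(x,float)
E
python3 - <<'E'
from h import *
tr=back("top",(170.1,269.2),.05);c=lambda u,v:back("top",(153-.4+u/5,248-.4+v/5),.05)
A,B,C,D=c(25,67),c(85,33),c(147,150),c(93,182)
print(tr,np.linalg.norm(A-D),np.linalg.norm(A-B))
v=(D-A)+(C-B);yaw=np.arctan2(v[1],v[0]);print("yaw",yaw)
tin=back("top",(301.9,203.6),.072);lid=back("top",(388.0,203.8),.013)
print(tin,lid)
def curves(t): 
    r,g,b=(0,0,255),(0,255,0),(255,0,0)
    return [(box(tr[0],tr[1],yaw,.05,.066,.034),r),(box(tr[0],tr[1],yaw,0,.066,.034),g),
     (circ(*tin[:2],.072,.065),r),(circ(*tin[:2],.072,.061),r),(circ(*tin[:2],0,.065),g),
     (circ(*lid[:2],.013,.068),r),(circ(*lid[:2],.043,.015),g)]
o=np.zeros((600,800,3),np.uint8)
for j,(n,ws) in enumerate((("top",((153,248),(265,165),(350,165))),("side",((182,157),(270,165),(325,205))))):
    im=arm.snapshot(n)
    for i,(x,y) in enumerate(ws):
        w,k=((40,6.5) if i==0 else (80,3.3))
        q=crop(im,n,x,y,w,w,k,curves(n));o[j*300:j*300+q.shape[0],i*268:i*268+min(q.shape[1],264)]=q[:,:264]
cv2.imwrite("pics/ov.png",o)
E
```

```text
[0.3881262  0.26634506 0.05      ] 0.06433048966771572 0.03201324141251032
yaw -2.5585157675984393
[ 0.55170028 -0.04291256  0.072     ] [ 0.56521562 -0.26042493  0.013     ]
```

View pics/ov.png

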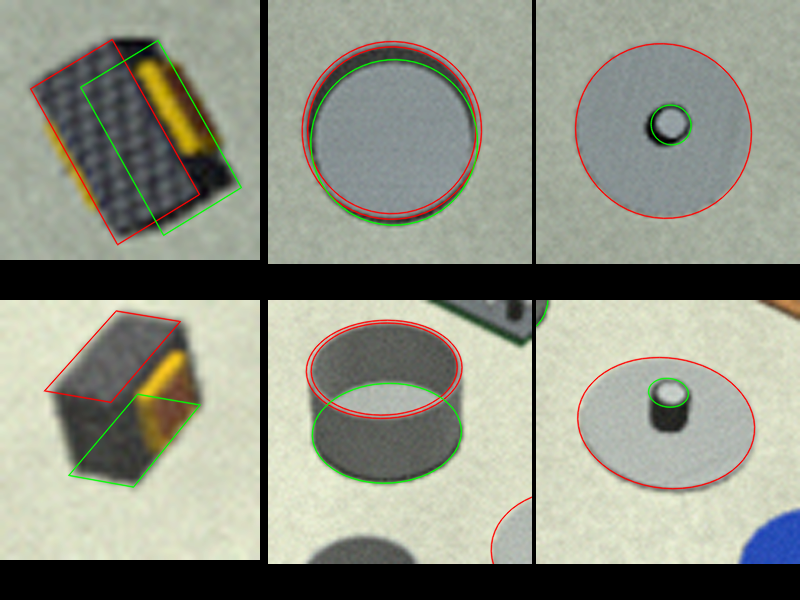

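The models fit within about 1–2 mm in both views. Yaw is 0.583 and the heights and sizes agree, so I'll grasp the transformer across its yellow faces.

Run:
```python
from h import *
x,y=.3888,.2655; psi=.583+np.pi/2
q0=np.array(arm.current_joint_positions())
c=[(np.abs(np.array(q)-q0).max(),p) for p in(psi,psi-np.pi) if (q:=arm.solve_ik([x,y,.12],R(p))) is not None]
print(c);p=min(c)[1]
arm.move_to([x,y,.12],R(p))
arm.move_l([x,y,.010],feed=.1)
print("F",arm.current_force())
arm.grip(.030);print(arm.current_width(),arm.current_grasp_force(),arm.current_t())
arm.move_l([x,y,.19],feed=.15)
print(arm.current_width(),arm.current_force(),arm.current_t(),arm.current_joint_positions(),p)
for n in("top","side"):np.save(f"{n}.npy",arm.snapshot(n))
```

```text
[(np.float64(90.87583585935072), 2.1537963267948967), (np.float64(89.1241641406493), -0.9877963267948964)]
F [-0.50287833  0.15484877 -0.15673204]
0.046165989376713366 30.000199377536774 3.65
0.04582513664702347 [ 0.68223398 -0.35570938 -3.66479236] 5.0 [2.70546458e+01 1.77056294e+01 1.00009705e+02 4.62740181e-04
 6.23611845e+01 8.36521034e+01] -0.9877963267948964
```

Run:
```python
from h import *
x,y=.5517,-.0429
q=arm.current_joint_positions();p=-0.9878-np.radians(q[0]+4.4)
arm.move_to([x,y,.19],R(p))
arm.move_l([x,y,.10],feed=.15)
np.save("side.npy",arm.snapshot("side"));np.save("top.npy",arm.snapshot("top"))
arm.move_l([x,y,.022],feed=.06)
f0=arm.current_force()[2];z=.022
while z>.011:
    z-=.001;arm.move_l([x,y,z],feed=.02)
    f=arm.current_force()[2]
    if f-f0>2.2:break
print("z",z,f0,f,arm.current_width(),arm.current_t())
if z<.018:
    arm.grip(.060);print(arm.current_width(),arm.current_force())
    arm.move_l([x,y,.19],feed=.15)
    np.save("side2.npy",arm.snapshot("side"))
print(arm.current_t())
o=[crop(np.load("side.npy"),"side",240,90,130,160,3,[])]
if z<.018:o.append(crop(np.load("side2.npy"),"side",240,90,130,160,3,[]))
cv2.imwrite("pics/p1.png",np.hstack(o))
```

```text
z 0.013999999999999992 -4.762450076803348 16.714984746315185 0.04577168110435695 10.7167
0.059904082728317286 [ 0.23705331  0.29383851 -0.6589745 ]
12.525
```

View pics/p1.png

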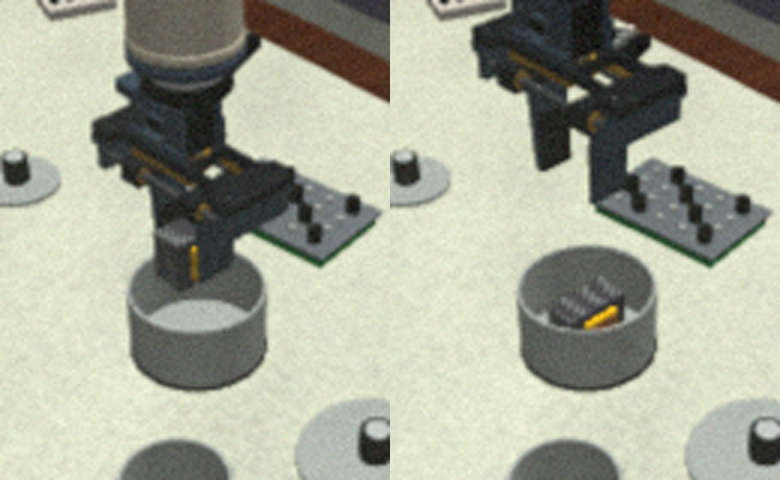

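The transformer stands upright inside the tin, released and well clear of the walls. Next is the large lid.

Run:
```python
from h import *
x,y=.5652,-.2604
Rt=np.array(arm.current_tool_rot());p0=np.arctan2(Rt[1,1],Rt[0,1])
p=p0+np.arctan2(y,x)-np.arctan2(-.0429,.5517)
arm.move_to([x,y,.12],R(p))
arm.move_l([x,y,.019],feed=.1)
print(arm.current_force())
arm.grip(.015);print(arm.current_width(),arm.current_grasp_force(),arm.current_force())
arm.move_l([x,y,.16],feed=.12)
print(arm.current_width(),arm.current_force(),arm.current_torque(),arm.current_t(),p)
c=[(circ(.5517,-.0429,.072,.065),(0,0,255)),(circ(.5517,-.0429,0,.065),(0,255,0)),(circ(x,y,.149+.005,.068),(255,0,0)),(circ(x,y,.149,.068),(255,0,0))]
t,s=arm.snapshot("top"),arm.snapshot("side")
cv2.imwrite("pics/p2.png",np.hstack([crop(t,"top",255,130,200,150,2,c),crop(s,"side",270,130,200,150,2,c)]))
o=np.zeros((600,800,3),np.uint8);o[:600,:400]=crop(t,"top",262,160,80,120,5,c)[:600];o[:,400:]=crop(s,"side",265,160,80,120,5,c)
o2=np.vstack([cv2.imread("pics/p2.png"),np.hstack([crop(t,"top",262,160,80,60,5,c),crop(s,"side",265,165,80,60,5,c)])])
cv2.imwrite("pics/p2.png",o2)
```

```text
[ 0.82482272 -1.05042868  0.06464761]
0.029557867847273853 30.000546276569366 [-0.41224223 -0.97848159  3.94207543]
0.02900169930841647 [ 0.38203648 -0.34239668 -1.69157485] [-0.03964918  0.19051937 -0.01359787] 16.5 -1.8909103984389142
```

View pics/p2.png

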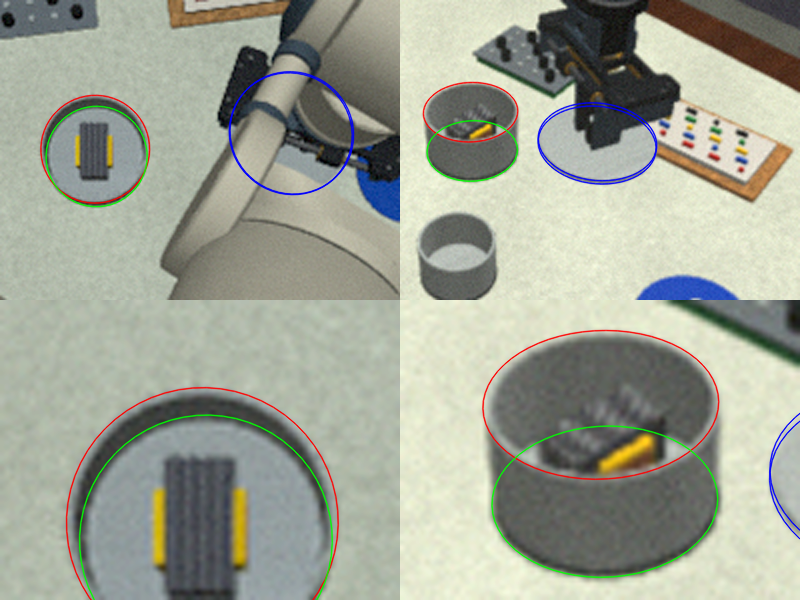

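The tin hasn't moved, with its rim about 1 mm towards -y of my model. The lid hangs level as predicted. I'll move above the tin and check alignment just above the rim.

Run:
```python
from h import *
x,y=.5519,-.0435
p=-1.8909+np.arctan2(y,x)-np.arctan2(-.2604,.5652)
arm.move_to([x,y,.16],R(p))
arm.move_l([x,y,.105],feed=.08)   # plug bottom 14 mm above rim
arm.sleep(.2)
t,s=arm.snapshot("top"),arm.snapshot("side")
zb=.105-.019
c=[(circ(x,y,.072,.065),(0,0,255)),(circ(x,y,0,.065),(0,255,0)),(circ(x,y,zb+.013,.068),(255,0,0))]
cv2.imwrite("pics/p3.png",np.hstack([crop(t,"top",252,150,100,120,4,c),crop(s,"side",255,140,100,120,4,c)]))
print(arm.current_force(),arm.current_t(),arm.current_width())
```

```text
[-0.84450172 -0.3979756  -2.35394993] 18.6167 0.02937528461553139
```

View pics/p3.png

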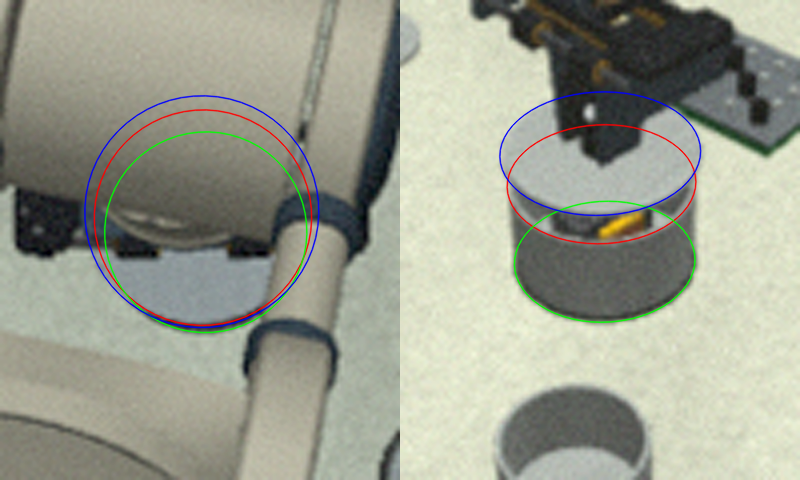

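The lid and rim both sit on their models, so they're aligned. I'll lower the lid with a force check.

Run:
```python
from h import *
x,y=.5519,-.0435
arm.move_l([x,y,.087],feed=.04)
f0=np.array(arm.current_force());z=.087;print(f0)
while z>.080:
    z-=.0005;arm.move_l([x,y,z],feed=.015)
    f=np.array(arm.current_force())
    if f[2]-f0[2]>2.5:break
print("z",z,f,arm.current_t())
if z<.0845:
    arm.grip(.050);arm.sleep(.2)
    arm.move_l([x,y,.15],feed=.12)
    arm.move_to([.45,.25,.25],R(-.99))
    t,s=arm.snapshot("top"),arm.snapshot("side")
    c=[(circ(x,y,.077,.068),(0,0,255)),(circ(x,y,0,.065),(0,255,0))]
    cv2.imwrite("pics/p4.png",np.vstack([np.hstack([crop(t,"top",262,160,80,80,5,c)[:300],crop(s,"side",265,160,80,80,5,c)[:300]]),np.hstack([crop(t,"top",262,160,80,80,5,[])[:300],crop(s,"side",265,160,80,80,5,[])[:300]])]))
print(arm.current_force(),arm.current_t())
```

```text
[ 0.39665541 -0.28364311 -1.61201757]
z 0.08299999999999999 [-0.32087959 -0.3901597   1.73214033] 21.2167
[ 0.10216179 -1.29368387  0.14384132] 23.9833
```

View pics/p4.png

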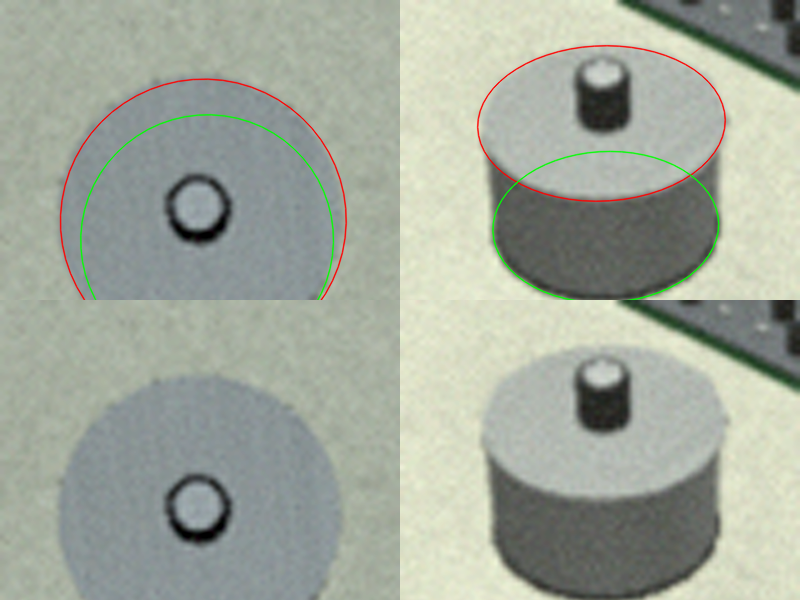

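The lid contacted the rim at exactly the seated height and looks level and centred in both views. Nothing else has been disturbed.

```bash
python3 -c "
from rig import arm
print(arm.sign_off())"
```

```text
the job is handed in; nothing more can be done
None
```

The transformer is in the large tin and the tin is closed with its own lid, seated, level and centred to about 1–2 mm; I handed the job in at about 24 s, with both pieces lowered by hand and no bystander touched.

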